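Return the wrongly delivered tin

TASK

Fold both flaps of the delivery carton outwards, well past upright, and leave them open; then take out the one square tin, which was sent by mistake, and put it in the wire returns basket. Carry it down inside the basket, beside the square tin already there, before letting go, so that both stand upright on the basket's floor. Leave the round tins standing in the carton, and do not disturb the teapot or the stack of cups.

Things in the scene. Friction and masses are not known exactly. Their poses are not given: they have to be found in the camera images.
- carton: Open cardboard carton with two flaps, fixed to the table: outside 160 mm (its x) by 254 mm (its y) by 125 mm tall, walls and floor 5 mm. Origin at the centre of its underside, z up. It may stand on the left or the right, turned by up to 0.3 rad. Holds three tins in a row along y, about 77 mm apart, whose tops are 15 mm below the rim
- flap_near (a joint): Flap creased on the carton's long near rim (its -x side): 66 mm from crease to free edge, 250 long, 4 thick. 0 rad = closed, level; 1.57 = upright; grows as it folds outwards, at most 3.1 (level, outside). Starts at 0.6 to 1.1, 40 mm or more between the two free edges. Crease friction 0.03 N m: stays where left; lead its edge up and out in an arc (a level push jams a low flap)
- flap_far (a joint): Flap creased on the carton's long far rim (its +x side): 66 mm from crease to free edge, 250 long, 4 thick. 0 rad = closed, level; 1.57 = upright; grows as it folds outwards, at most 3.1 (level, outside). Starts at 0.6 to 1.1, 40 mm or more between the two free edges. Crease friction 0.03 N m: stays where left; lead its edge up and out in an arc (a level push jams a low flap)
- flap_near_hinge (a point): middle of the crease of flap_near, on the carton, 78 mm to -x of its middle and 127 mm above its underside; axes as the carton's
- flap_far_hinge (a point): middle of the crease of flap_far, on the carton, 78 mm to +x of its middle and 127 mm above its underside; axes as the carton's
- flap_near_edge (a point): middle of the free edge of flap_near, 66 mm from the crease; moves with the flap
- flap_far_edge (a point): middle of the free edge of flap_far, 66 mm from the crease; moves with the flap
- basket: Open steel wire basket, fixed to the table: outside 160 mm (its x) by 254 mm (its y) by 100 mm tall, walls and floor 5 mm. Origin at the centre of its underside, z up. It stands on the side where the carton is not, turned by up to 0.3 rad. One square tin already stands in it, up to 70 mm from the middle along y
- square_tin: The tin to be returned, standing in the carton: 58 mm square, 105 mm tall, about 0.2 kg, plain metal with sharp corners seen from above, lid 56 mm square; origin at the centre of its underside, z up, x and y square to its sides. Turned by up to 0.25 rad to the carton
- basket_tin: Square tin returned earlier, standing loose in the basket: 58 mm square, 105 mm tall, about 0.2 kg, plain metal with sharp corners seen from above, lid 56 mm square; origin at the centre of its underside, z up, x and y square to its sides. Turned by up to 0.25 rad to the basket
- round_tin_a: Round tin that belongs in the carton: upright cylinder 64 mm in diameter, 105 mm tall, plain metal, about 0.2 kg; origin at the centre of its underside, z up. It stands in the carton in one of three places in a row along the carton's y; any of the three may be the square tin's
- round_tin_b: Round tin that belongs in the carton: upright cylinder 64 mm in diameter, 105 mm tall, plain metal, about 0.2 kg; origin at the centre of its underside, z up. It stands in the carton in one of three places in a row along the carton's y; any of the three may be the square tin's
- teapot: Green enamel teapot, bystander between carton and basket: body 92 mm in diameter, spout to 82 mm along its +x, handle to 77 mm along -x, 125 mm tall to the knob; origin at the centre of its underside, loose. Out of reach beyond it, 755 mm ahead of the base, lies a plank with a sugar tub and a strainer, 107 mm tall at most
- cups: Stack of three white porcelain cups with red rims, bystander between the robot and the teapot: 75 mm in diameter, 108 mm tall, loose; origin at the centre of its underside
Not all that is in view belongs to the job. Leave any blue or green look-alike of the basket_tin alone.

How it is judged:
By the outcome, as a careful person would: the job done as asked, in the order asked, and still so for the second after the job is handed in, with the robot touching nothing.
It also fails if it takes over 64 s, if anything falls off the work surface, if the arm or the gripper's body presses on something with over 40 N, if the wrist force passes 120 N, or if a joint passes its speed limit or range.

ROBOT

A 7-joint arm with a two-finger parallel gripper is mounted at the origin on the work surface. World frame = base frame: x ahead of the robot, y to its left, z up, the work surface at z = 0. Lengths are in m, angles in rad, forces in N, time in s.
With the tool pointing down it reaches from about 0.425 to 0.95 m from the base axis. Payload 4.7 kg.
Tool frame: the origin (TCP) lies on the centre line of the jaws, within the pads' length; the fingertips stand robot.nose_length ahead of it and the grasp point (between the pads) lies 8 mm behind it (robot.nose_length is the distance from the TCP to the fingertips, in m); z points along the fingers, y is the line along which they close (so a half turn about z gives the same grasp; the last joint's range is limited). The gripper opens to 85 mm and grips with 20 to 120 N. Pads are 22 mm wide; open, the fingers measure 114 mm over their backs; the gripper's body (76 mm by 85 mm) begins 54 mm behind the grasp point. The pads swing forward as they close: fully open they stand 13 mm farther back than shut.
Start: joints at [1.074, 0.469, -0.049, 1.532, 0.024, 1.141, -0.082], TCP at [0.304, -0.602, 0.242] pointing down, gripper open.
Joint ranges: [-2.59, 2.59], [-0.33, 1.99], [-1.39, 1.29], [0.1, 2.45], [-1.04, 4.18], [0.21, 1.99], [-2.66, 2.66]. Speed limits (rad/s): [2.57, 2.57, 3.14, 3.14, 3.14, 3.14, 3.14].

INTERFACE

Orientations are given as [roll, pitch, yaw] about the fixed x, y, z axes, in that order (R = Rz(yaw) Ry(pitch) Rx(roll)).
In Python, from plant import robot gives the robot as it stands. Calls block until the motion is done:
- robot.goto(position, orientation): joint-space move of the TCP to a pose.
- robot.move_straight(position, vel=0.15, attitude=None, contact_N=None): straight line of the TCP; attitude=None keeps the orientation; vel is the mean speed in m/s. With contact_N (N) it stops when the force on the tool has changed by that much, and returns True; else False.
- robot.move_joints(angles): joint-space move.
- robot.grip(opening, strength=None): opening from 0.0 (shut) to 1.0 (fully open); strength is the grip in N (None keeps the last); returns when the fingers have stopped.
- robot.sleep(seconds).
- robot.inverse_kinematics(position, orientation): joint angles nearest the present ones, or None.
- robot.sense(): the state.
- robot.grab_frame(name): name is "side" or "top"; returns a dict with "image" (420x560x3 uint8, red, green, blue), "range_z" (420x560 float32, m along the optical axis (not along the pixel's ray), 0 where there is no reading), "fx", "fy", "cx", "cy" (pixels), "dist_coeffs" ([k1, k2, p1, p2, k3] as OpenCV has them; the pictures are not rectified), "R" (3x3) and "t" (3): a world point X has camera coordinates R X + t. Camera axes: x right, y down, z forward; pixel columns grow to the right and rows downward; lengths in m; the calibration is good to about 2 mm. A picture is of the moment at which its call begins.
A pose or a line that the arm cannot do raises robot.IKError and nothing moves.
- robot.close_job(): hands the job in; it is judged then, once.
The state is a dict: "t": time; "joint_pos": joint angles; "joint_velocities": joint speeds; "effort": joint torques, N m; "tcp_pos": TCP position; "tcp_rot": TCP orientation; "wrist_force": force on the tool from outside, world axes, zero at the start; "torque": the same for the moment, N m; "opening": opening from 0.0 (shut) to 1.0 (fully open); "gripper_force": force on a finger pad.
Only numpy, scipy, OpenCV 4.12 (cv2) and the standard library are available. Lean on these libraries where they do the work, as an engineer would, in place of code of your own. Each camera call takes 0.05 s, during which the arm holds its last target. There are 200 camera calls.

## Working session

There is one attempt and no reset: what is moved stays moved. The work goes in short steps, each a Python script; the robot and the scene stay as the last script left them, time stands still between calls to the robot, and variables do not carry over. Pictures are saved under pics/ and viewed, at most 10 in all, crops included, and the job is handed in when it is done.

```bash
ls; mkdir -p pics
cat > h.py <<'E'
import numpy as np, cv2
from plant import robot
def grab(n):
    f=robot.grab_frame(n); return f
def save(f,name,crop=None,s=1):
    im=f["image"][:,:,::-1]
    if crop: im=im[crop[1]:crop[3],crop[0]:crop[2]]
    cv2.imwrite("pics/"+name,cv2.resize(im,None,fx=s,fy=s,interpolation=cv2.INTER_CUBIC))
def K(f): return np.array([[f["fx"],0,f["cx"]],[0,f["fy"],f["cy"]],[0,0,1.]])
def cloud(f):
    h,w=f["range_z"].shape
    u,v=np.meshgrid(np.arange(w),np.arange(h))
    p=cv2.undistortPoints(np.stack([u,v],-1).reshape(-1,1,2).astype(float),K(f),np.array(f["dist_coeffs"])).reshape(h,w,2)
    z=f["range_z"]; c=np.dstack([p[...,0]*z,p[...,1]*z,z])
    X=(c-np.array(f["t"]))@np.array(f["R"]); X[z==0]=np.nan
    return X
def atz(f,px,z):
    p=cv2.undistortPoints(np.array(px,float).reshape(-1,1,2),K(f),np.array(f["dist_coeffs"])).reshape(-1,2)
    R=np.array(f["R"]);C=-R.T@np.array(f["t"]); d=np.c_[p,np.ones(len(p))]@R
    return C+d*((z-C[2])/d[:,2])[:,None]
E
python3 - <<'E'
from h import *
import pickle
for n in("top","side"):
    f=grab(n); save(f,n+"0.png",s=1.4); pickle.dump(f,open(n+"0.pkl","wb"))
    print(n,-np.array(f["R"]).T@f["t"],f["fx"],f["R"])
s=robot.sense(); print(s); print(robot.nose_length)
E
```

```text
pics
top [ 0.28350609 -0.07235779  0.95897891] 411.21676709638234 [[-0.03768144 -0.99928686  0.00242567]
 [-0.97231983  0.0361042  -0.23084763]
 [ 0.23059542 -0.0110572  -0.97298689]]
side [0.25431795 0.84283971 0.99837623] 520.9837989030988 [[-0.97193874 -0.23506567  0.00890075]
 [-0.16855451  0.66953999 -0.72339863]
 [ 0.16408678 -0.70459941 -0.69037323]]
{'t': 0.1, 'joint_pos': array([ 1.0741259 ,  0.46937538, -0.04860164,  1.53358541,  0.02410672,
        1.14100339, -0.08230957]), 'joint_velocities': array([-0.00147393, -0.00182364, -0.00106183, -0.00334466,  0.00182894,
       -0.0011569 , -0.00111412]), 'effort': array([ 3.71016104e-04, -5.11518431e+01, -4.67578566e-02, -2.38393146e+01,
        1.08399853e-02,  4.24949874e-03, -2.48547474e-05]), 'tcp_pos': array([ 0.30413933, -0.60202415,  0.2413519 ]), 'tcp_rot': array([-3.13980822e+00,  6.58037599e-05,  4.67798946e-01]), 'wrist_force': array([ 0.03537594,  0.01722144, -0.02456903]), 'torque': array([ 0.01223499, -0.01516804, -0.01452392]), 'gripper_force': 0.0, 'opening': 0.9989547085224689}
0.011
```

View pics/top0.png

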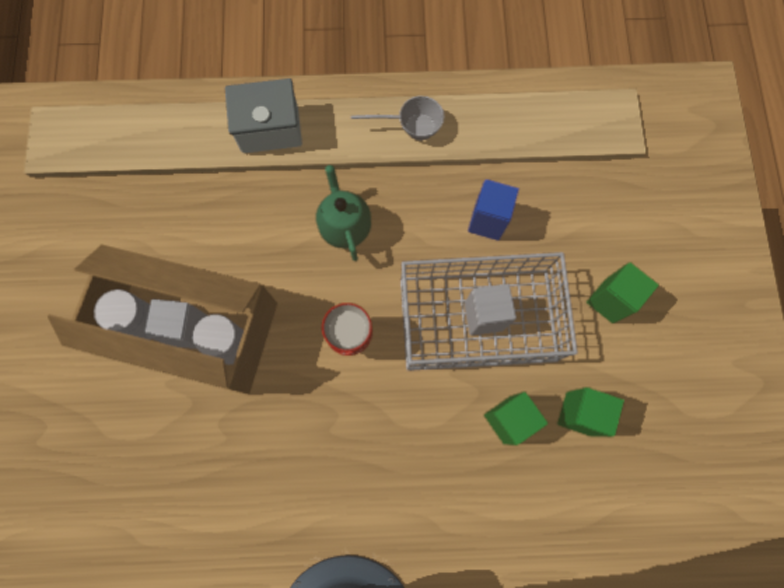

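View pics/side0.png

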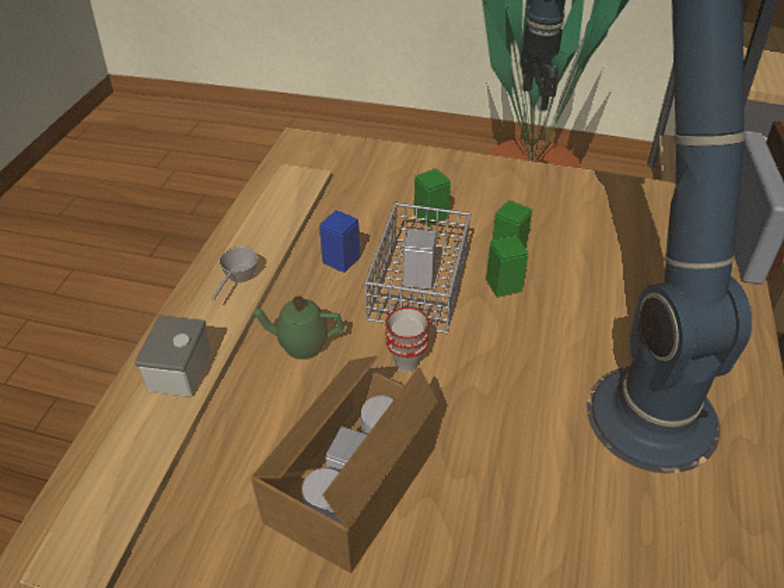

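The top view shows the carton on the left. Its three tins are at about (116,309) round, (167,319) square and (214,334) round, in enlarged pixels. The cups are at (348,329), the teapot at (343,218), and the basket tin, which is grey, at (490,310). The blue and green boxes are look-alikes and stay untouched.

```bash
cat > m.py <<'E'
from h import *
import pickle
F={n:pickle.load(open(n+"0.pkl","rb")) for n in("top","side")}
C={n:cloud(F[n]) for n in F}
def rect(P):
    (c,s,a)=cv2.minAreaRect((P[:,:2]*1000).astype(np.float32)); return np.round(c,1),np.round(s,1),round(a,1)
f=F["top"];X=C["top"]
for nm,(u,v) in dict(rA=(116,309),sq=(167,319),rB=(214,334),bt=(490,303),cup=(348,329),pot=(341,205)).items():
    u=int(u/1.4);v=int(v/1.4); print(nm,np.round(np.nanmedian(X[v-2:v+3,u-2:u+3].reshape(-1,3),0),4))
P=np.concatenate([C[n].reshape(-1,3) for n in C]); P=P[~np.isnan(P[:,0])]
import sys
def box(x0,x1,y0,y1,z0,z1,Q=P): return Q[(Q[:,0]>x0)&(Q[:,0]<x1)&(Q[:,1]>y0)&(Q[:,1]<y1)&(Q[:,2]>z0)&(Q[:,2]<z1)]
car=box(.3,.7,.08,.6,.02,.22); print("carton cl",len(car),car.min(0),car.max(0))
for n in C:
    Q=C[n].reshape(-1,3);Q=Q[~np.isnan(Q[:,0])]
    w=box(.3,.7,.08,.6,.118,.2,Q); print(n,"rim+",len(w),rect(w))
    w=box(.3,.7,.08,.6,.02,.122,Q); print(n,"low",len(w),rect(w))
    b=box(.35,.65,-.5,-.15,.085,.105,Q); print(n,"bask",len(b),rect(b))
    b=box(.35,.65,-.5,-.15,.107,.115,Q); print(n,"btin",len(b),rect(b))
    b=box(.4,.6,.1,.5,.106,.114,Q); print(n,"tins",len(b),rect(b))
    b=box(.35,.55,-.1,.06,.1,.125,Q); print(n,"cups",len(b),rect(b))
    b=box(.52,.75,-.1,.1,.03,.145,Q); print(n,"pot",len(b),rect(b),b.max(0))
E
python3 m.py
```

```text
rA [0.4824 0.3304 0.1098]
sq [0.4644 0.2519 0.1092]
rB [0.4384 0.1821 0.1102]
bt [ 0.4698 -0.2343  0.1095]
cup [ 0.4414 -0.0162  0.0869]
pot [ 0.6314 -0.0118  0.1219]
carton cl 21055 [0.35282254 0.10813443 0.0200086 ] [0.58042868 0.39884775 0.18814221]
top rim+ 5703 (array([468.1, 252.8]), array([256.3, 160.3]), 73.6)
top low 4386 (array([467.3, 252.1]), array([254.7, 159.8]), 73.7)
top bask 1832 (array([ 520.1, -321.1]), array([263.3, 347.2]), 1.2)
top btin 680 (array([ 491.4, -319. ]), array([271.7, 203.7]), 53.9)
top tins 2188 (array([464.2, 247.4]), array([267.2, 113.4]), 84.1)
top cups 256 (array([442.4, -15.5]), array([71.8, 73. ]), 88.3)
top pot 1469 (array([637.7, -10.7]), array([ 91.3, 135.7]), 73.7) [0.71310398 0.03492608 0.12589454]
side rim+ 5420 (array([466.3, 253.3]), array([258.5, 162.9]), 73.3)
side low 5818 (array([466.1, 253.7]), array([259.1, 163.1]), 73.4)
side bask 944 (array([ 516.8, -319. ]), array([266.7, 334.6]), 0.1)
side btin 306 (array([ 553.8, -338.1]), array([208.1, 276. ]), 5.8)
side tins 1391 (array([465.5, 256.3]), array([254.4, 159.6]), 72.8)
side cups 201 (array([455.2, -47.2]), array([ 74.4, 149.2]), 24.3)
side pot 1413 (array([639.1,  -0.8]), array([ 79.7, 147.7]), 80.9) [0.71535859 0.03997319 0.12703756]
```

Run:
```python
from h import *
import pickle
f=pickle.load(open("top0.pkl","rb")); save(f,"c0.png",(30,165,210,290),4.4)
```

```text
(no output)
```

View pics/c0.png

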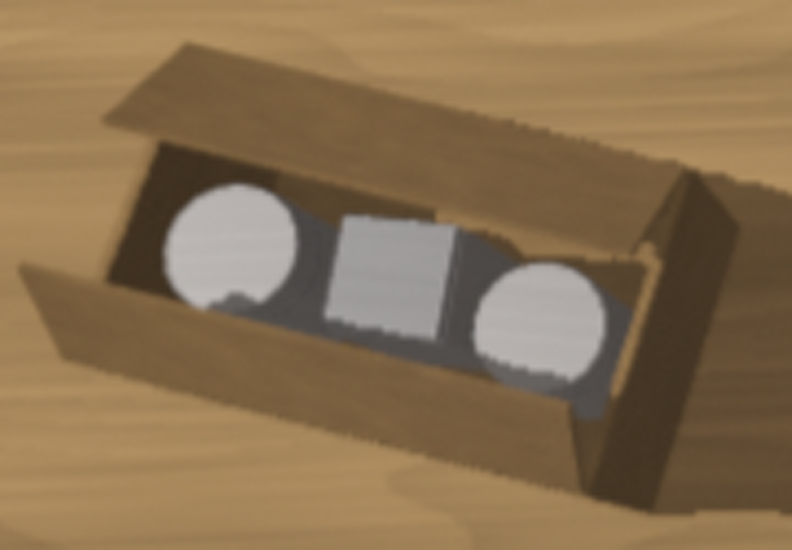

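The crop confirms it: the square-cornered lid in the middle, at crop (392,278), is the square tin, and both its neighbours are round. Next I'll refine the poses.

```bash
cat > m2.py <<'E'
from m import *
yaw=-np.radians(16.4); c=np.array([.467,.253]); R2=np.array([[np.cos(yaw),-np.sin(yaw)],[np.sin(yaw),np.cos(yaw)]])
print("----")
for n in C:
    Q=C[n].reshape(-1,3);Q=Q[~np.isnan(Q[:,0])]
    q=np.c_[(Q[:,:2]-c)@R2,Q[:,2]]; q=q[(abs(q[:,1])<.115)&(abs(q[:,0])<.09)&(q[:,2]>.135)&(q[:,2]<.21)]
    for s in(-1,1):
        w=q[q[:,0]*s>0]; r=(.078-s*w[:,0]); 
        p=np.polyfit(r,w[:,2],1); print(n,s,"theta fit",np.arctan(p[0]),"z at hinge",p[1],"edge x",(w[:,0].min() if s>0 else w[:,0].max()), "zmax",w[:,2].max(),len(w))
q=np.array([(342,213),(457,226),(437,340),(324,320)])/4.4+[30,165]
T=atz(F["top"],q,.11); print("sq",T[:,:2].round(4).tolist(),T.mean(0),[np.linalg.norm(T[i]-T[i-1]).round(4) for i in range(4)],[np.degrees(np.arctan2(*(T[i]-T[i-1])[[1,0]])).round(1) for i in range(4)])
B=np.array([(402,262),(566,255),(576,355),(408,367)])/1.4
T=atz(F["top"],B,.1); print("bask",T[:,:2].round(4).tolist(),T.mean(0),[np.linalg.norm(T[i]-T[i-1]).round(4) for i in range(4)],[np.degrees(np.arctan2(*(T[i]-T[i-1])[[1,0]])).round(1) for i in range(4)])
for n in C:
    Q=C[n].reshape(-1,3);Q=Q[~np.isnan(Q[:,0])]
    w=box(.42,.53,-.31,-.18,.107,.114,Q); print(n,"btin",rect(w),len(w))
    w=box(.43,.5,.21,.29,.106,.114,Q); print(n,"sq",rect(w),len(w))
E
python3 m2.py | sed -n '/----/,$p'
python3 - <<'E'
from h import *
import pickle
f=pickle.load(open("top0.pkl","rb")); save(f,"b0.png",(275,170,425,275),5)
E
```

```text
----
top -1 theta fit 1.0390129853348782 z at hinge 0.13029069096715937 edge x -0.04275710624946266 zmax 0.18814221254305868 2018
top 1 theta fit 0.6492819184124314 z at hinge 0.1304600396373056 edge x 0.02534673990990264 zmax 0.17285237876287637 2202
side -1 theta fit 1.0386127065388688 z at hinge 0.13294155731808033 edge x -0.04341062250721694 zmax 0.1878434012428095 2491
side 1 theta fit 0.6399428174700605 z at hinge 0.1292669451206954 edge x 0.022351694713646595 zmax 0.1716020092320459 1344
sq [[0.4945, 0.2772], [0.486, 0.222], [0.431, 0.229], [0.4427, 0.2827]] [0.46356212 0.25274132 0.11      ] [np.float64(0.0521), np.float64(0.0558), np.float64(0.0554), np.float64(0.0549)] [np.float64(-6.0), np.float64(-98.7), np.float64(172.7), np.float64(77.8)]
bask [[0.5414, -0.1045], [0.5433, -0.3605], [0.3868, -0.3584], [0.3781, -0.1064]] [ 0.4624034  -0.23243527  0.1       ] [np.float64(0.1633), np.float64(0.256), np.float64(0.1565), np.float64(0.2521)] [np.float64(0.7), np.float64(-89.6), np.float64(179.2), np.float64(92.0)]
top btin (array([ 469.5, -239.5]), array([56.2, 56.3]), 5.8) 646
top sq (array([463.2, 244.5]), array([74.2, 56.2]), 82.9) 699
side btin (array([ 467. , -237.2]), array([56.3, 57.5]), 6.5) 256
side sq (array([469. , 244.9]), array([78.9, 42.6]), 77.4) 435
```

View pics/b0.png

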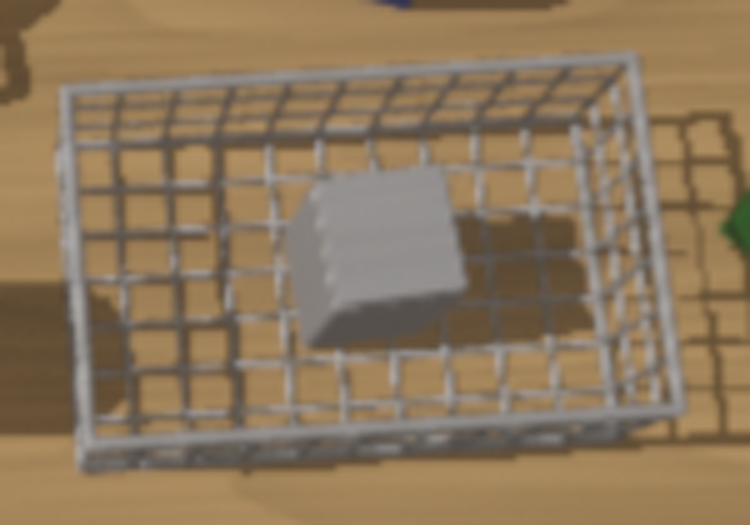

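```bash
cat > g.py <<'E'
from h import *
yaw=-.286; c=np.array([.467,.253]); R2=np.array([[np.cos(yaw),-np.sin(yaw)],[np.sin(yaw),np.cos(yaw)]])
def W(x,y,z): return [*(c+R2@[x,y]),z]
N=.011
def flap(s,th0,y,end=2.8):
    """s=-1 near, +1 far: arc of tip, starting inside the edge"""
    pts=[]
    for th in np.arange(th0-.12,end+.01,.22):
        if th<np.pi/2: x,z=.078-.066*np.cos(th)-.011, .127+.066*np.sin(th)-.012
        else: x,z=.078-.054*np.cos(th)-.011, .127+.054*np.sin(th)
        pts.append(W(s*x,y,z+N))
    return pts
def st(m):
    s=robot.sense(); print(m,round(s["t"],2),s["tcp_pos"].round(4),"F",s["wrist_force"].round(1),"op",round(s["opening"],3),"gf",round(float(s["gripper_force"]),1),"j7",s["joint_pos"][6].round(2))
E
python3 - <<'E'
from g import *
robot.grip(0.0)
st("a")
q=np.array([(62,90),(633,57),(683,410),(80,442)])/5+[275,170]
import pickle
T=atz(pickle.load(open("top0.pkl","rb")),q,.1); print(T[:,:2].round(4).tolist(),T.mean(0))
O=lambda w:[np.pi,0,w]
for w in(yaw,yaw+np.pi,yaw-np.pi):
    for p in flap(-1,1.04,.05)+flap(1,.645,0): 
        j=robot.inverse_kinematics(p,O(w)); 
        if j is None: print("none",w,p)
    print(w,j)
for w in (-.15+np.pi/2,-.15-np.pi/2): print(w,robot.inverse_kinematics([.4635,.2527,.1],O(w)),robot.inverse_kinematics([.46,-.158,.1],O(w+.15)))
E
```

```text
a 0.87 [ 0.3044 -0.6025  0.2423] F [-0.4 -0.1  0.1] op -0.007 gf 0.0 j7 -0.08
[[0.5395, -0.105], [0.5452, -0.3548], [0.3901, -0.3591], [0.386, -0.1059]] [ 0.46516927 -0.23118589  0.1       ]
-0.286 [-0.05771287  0.5110844  -0.51420863  1.73456729  0.29521032  0.97353698
 -2.54168755]
2.855592653589793 [ 0.19180729  0.6281533  -0.90337364  1.72027529  0.55410506  1.06994258
  0.38921972]
-3.427592653589793 [ 0.19180729  0.6281533  -0.90337364  1.72027529  0.55410506  1.06994258
  0.38921972]
1.4207963267948966 [ 0.25520887  0.71990189 -1.16106409  1.97250042  0.79830347  1.00544826
 -1.44439588] [ 0.62142366  0.39177193 -0.45930377  2.08836137  0.26096598  0.71558812
 -0.00621152]
-1.7207963267948965 [ 0.26407002  0.73253555 -1.17936165  1.97213162  0.8131902   1.01772086
  1.68470416] [-0.57869921  0.59943091  1.11483095  2.15024978 -0.73990789  0.85001476
 -2.14322862]
```

Run:
```python
from g import *
o=[np.pi,0,yaw+np.pi]
robot.goto(W(-.01,.05,.30),o); st("above")
robot.move_straight(W(-.01,.05,.19),vel=.2)
P=flap(-1,1.04,.05)
for p in P: robot.move_straight(p,vel=.2)
st("near end")
robot.move_straight(W(-.10,.05,.24),vel=.25)
robot.move_straight(W(-.01,0.02,.20),vel=.25)
P=flap(1,.645,.02)
robot.move_straight([*P[0][:2],.20],vel=.25) if False else None
for p in P: robot.move_straight(p,vel=.2)
st("far end")
robot.move_straight([P[-1][0],P[-1][1],.24],vel=.25)
robot.grip(1.0)
robot.goto(W(.05,-.25,.34),[np.pi,0,-.15+np.pi/2])
st("x")
f=grab("top"); save(f,"top1.png",(10,120,290,330),2.8)
import pickle; pickle.dump(f,open("top1.pkl","wb")); st("y")
```

```text
above 4.09 [0.4722 0.303  0.2998] F [-0.4  0.5 -0.1] op 0.001 gf 0.0 j7 0.21
near end 7.04 [0.3703 0.3333 0.1619] F [ 0.3 -1.8 -0.4] op 0.001 gf 0.0 j7 -0.07
far end 10.94 [0.5843 0.2387 0.1589] F [-0.2 -0.1 -0.7] op 0.0 gf 0.0 j7 0.29
x 13.32 [ 4.448e-01 -2.000e-04  3.400e-01] F [ 0.5 -0.1 -0.2] op 1.002 gf 0.0 j7 -0.3
y 13.38 [0.4449 0.     0.3399] F [0.4 0.5 0.7] op 1.003 gf 0.0 j7 -0.3
```

View pics/top1.png

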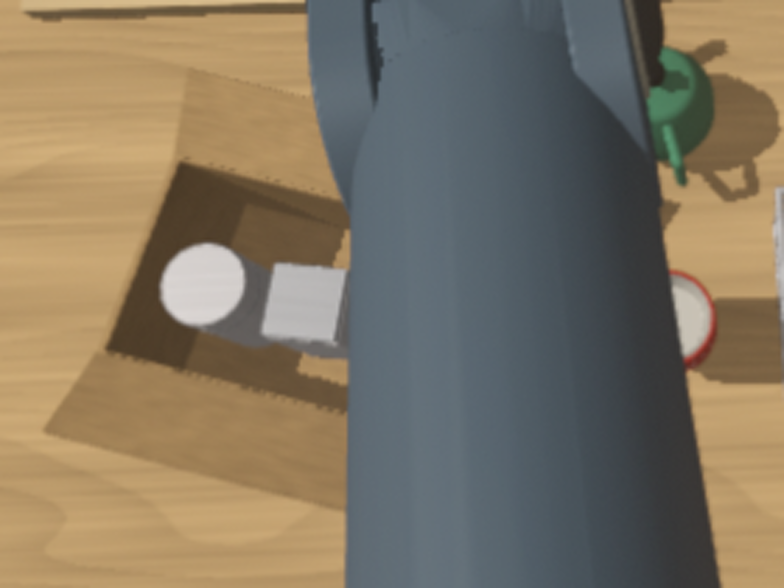

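Both flaps now lie well outside the carton. The square tin's lid corners are at about (275,263), (347,268), (337,343) and (262,334). I'll check the flap angles, then grasp.

Run:
```python
from g import *
import pickle
f=pickle.load(open("top1.pkl","rb"));X=cloud(f).reshape(-1,3);X=X[~np.isnan(X[:,0])]
q=np.c_[(X[:,:2]-c)@R2,X[:,2]]
for s in(-1,1):
    w=q[(q[:,0]*s>.088)&(q[:,0]*s<.15)&(q[:,1]>0.04)&(q[:,1]<.11)&(q[:,2]>.12)&(q[:,2]<.2)]
    p=np.polyfit(s*w[:,0]-.078,w[:,2],1); print(s,len(w),np.pi-np.arctan(p[0]),p)
T=atz(f,np.array([(275,263),(347,268),(337,343),(262,334)])/2.8+[10,120],.11)
print(T.round(4),T.mean(0),[np.linalg.norm(T[i]-T[i-1]).round(4) for i in range(4)],[np.degrees(np.arctan2(*(T[i]-T[i-1])[[1,0]])).round(1) for i in range(4)])
w=X[(abs(X[:,0]-.4635)<.045)&(abs(X[:,1]-.2527)<.036)&(abs(X[:,2]-.11)<.004)]
print(cv2.minAreaRect((w[:,:2]*1000).astype(np.float32)))
```

```text
-1 968 2.7634116910075406 [0.39730502 0.13005106]
1 858 2.7695557857972783 [0.39020831 0.12844498]
[[0.4933 0.2761 0.11  ]
 [0.4874 0.2219 0.11  ]
 [0.4305 0.2269 0.11  ]
 [0.4394 0.2826 0.11  ]] [0.46265889 0.25189186 0.11      ] [np.float64(0.0544), np.float64(0.0545), np.float64(0.0572), np.float64(0.0565)] [np.float64(-6.8), np.float64(-96.2), np.float64(175.1), np.float64(80.9)]
((464.08197021484375, 253.32818603515625), (55.8603515625, 55.91014862060547), 82.344970703125)
```

Run:
```python
from g import *
o=[np.pi,0,-.133+np.pi/2]
robot.goto([.464,.253,.26],o); st("above")
robot.move_straight([.464,.253,.135],vel=.2)
print(robot.move_straight([.464,.253,.082],vel=.08,contact_N=6)); st("down")
robot.grip(0.0,strength=40); st("grip")
robot.move_straight([.464,.253,.12],vel=.08); st("lift")
robot.move_straight([.464,.253,.30],vel=.2); st("up")
f=grab("side"); save(f,"side2.png",(130,90,400,420),1.8); f=grab("top"); save(f,"top2.png")
```

```text
above 14.42 [0.4646 0.2523 0.2598] F [-0.1  0.2  0.5] op 1.0 gf 0.0 j7 -1.1
False
down 16.0 [0.464  0.2534 0.0821] F [-0.5 -0.9  0.2] op 0.999 gf 0.0 j7 -1.31
grip 16.37 [0.4646 0.2532 0.0826] F [0.4 0.3 3.7] op 0.672 gf 42.9 j7 -1.31
lift 16.99 [0.464  0.2527 0.1201] F [ 0.3 -0.3 -1.2] op 0.674 gf 43.1 j7 -1.26
up 18.04 [0.4634 0.2523 0.2987] F [ 0.2 -0.5 -2.3] op 0.676 gf 43.1 j7 -1.06
```

View pics/side2.png

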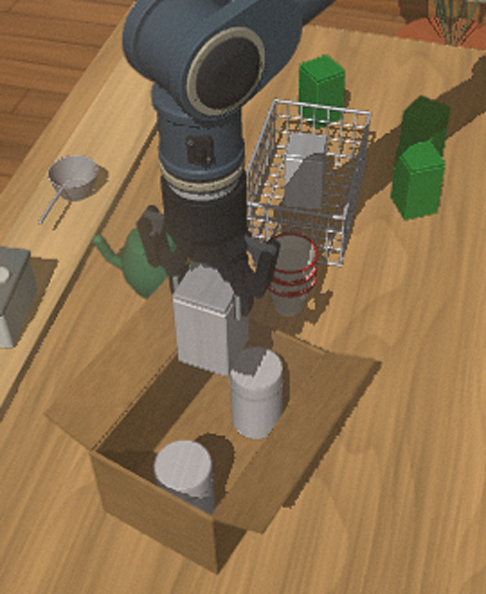

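The tin is held upright at about (210,320), and both round tins are still standing. Now carrying it to the basket.

Run:
```python
from g import *
o=[np.pi,0,.02+np.pi/2]; X,Y=.4635,-.158
try: robot.move_straight([X,Y,.30],vel=.2,attitude=o)
except robot.IKError as e: print(e); robot.goto([X,Y,.30],o)
st("over")
robot.move_straight([X,Y,.21],vel=.15); robot.sleep(.2)
print(robot.sense()["tcp_rot"])
f=grab("top"); save(f,"top3.png",(250,140,430,275),4.4); st("pic")
```

```text
over 20.35 [ 0.4636 -0.157   0.3001] F [ 0.1 -0.3 -2.1] op 0.67 gf 43.1 j7 -0.04
[3.13986520e+00 9.24252023e-04 1.59050473e+00]
pic 21.35 [ 0.464  -0.1582  0.2108] F [ 0.2  0.9 -3.6] op 0.674 gf 43.1 j7 -0.15
```

View pics/top3.png

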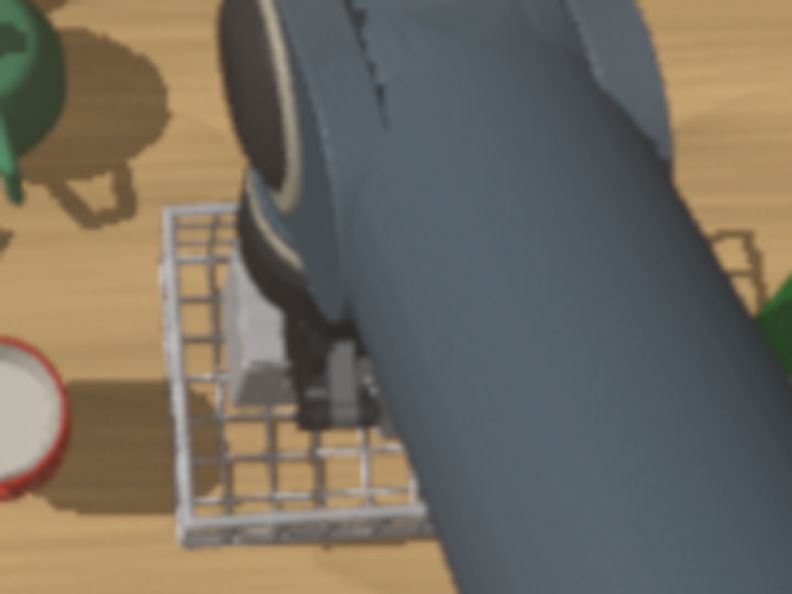

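The held tin, at about (260,330), hangs over the free left part of the basket, clear of the wall. Lowering it now.

Run:
```python
from g import *
X,Y=.4635,-.158
hit=robot.move_straight([X,Y,.095],vel=.1,contact_N=8); st(f"a {hit}")
if not hit:
    hit=robot.move_straight([X,Y,.080],vel=.03,contact_N=4); st(f"b {hit}")
    if robot.sense()["tcp_pos"][2]<.09:
        robot.sleep(.2); robot.grip(.86); st("rel")
        robot.move_straight([X,Y,.15],vel=.1); robot.move_straight([X,Y,.28],vel=.2)
        robot.goto([.40,-.45,.34],[np.pi,0,.5]); st("away")
        f=grab("side"); save(f,"side4.png",s=1.4); f=grab("top"); save(f,"top4.png",s=1.4)
        import pickle; pickle.dump(f,open("top4.pkl","wb"))
```

```text
a False 22.65 [ 0.464  -0.1581  0.0956] F [ 0.3 -0.2 -3.3] op 0.671 gf 43.1 j7 -0.32
b True 23.09 [ 0.4637 -0.1582  0.0825] F [ 1.1 -0.4  3. ] op 0.67 gf 43.8 j7 -0.34
rel 23.6 [ 0.4621 -0.1582  0.0816] F [ 0.3 -0.2 -0.2] op 0.863 gf 0.0 j7 -0.34
away 26.4 [ 0.4011 -0.4479  0.3396] F [ 0.4  0.8 -0.7] op 0.86 gf 0.0 j7 -0.58
```

View pics/side4.png

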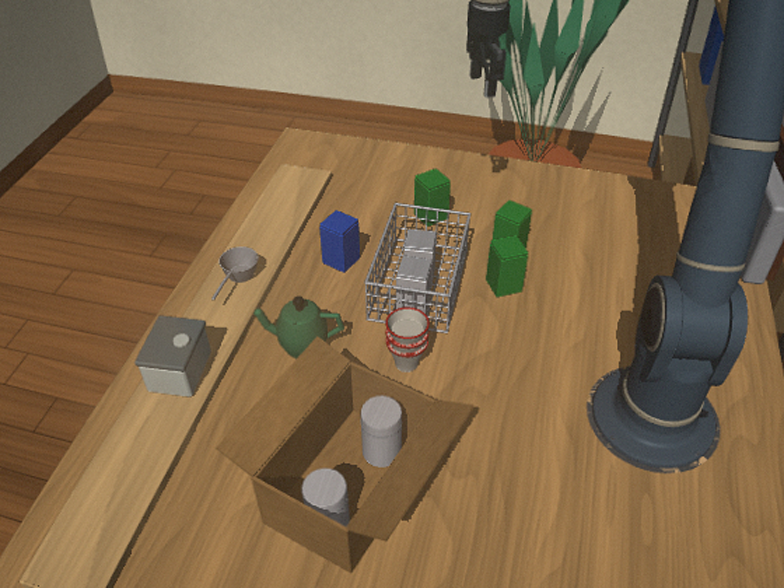

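The two square tins stand side by side in the basket at about (420,243) and (415,268). The flaps are open, the round tins are standing, and the teapot and cups are where they were. Handing in.

Run:
```python
from g import *
import pickle
X=cloud(pickle.load(open("top4.pkl","rb"))).reshape(-1,3);X=X[~np.isnan(X[:,0])]
w=X[(abs(X[:,0]-.4635)<.05)&(X[:,1]>-.28)&(X[:,1]<-.12)&(abs(X[:,2]-.11)<.004)]
print(len(w),w.min(0),w.max(0))
print(robot.close_job())
```

```text
1347 [ 0.43428994 -0.26943633  0.10601169] [ 0.49993524 -0.1283098   0.11351134]
the job is handed in; nothing more can be done
None
```

The job is handed in after about 26 s of robot time, and the verdict was not shown: both flaps were folded out to about 2.77 rad and left open, and the square tin stands upright in the basket beside the other one, with the round tins, teapot and cups undisturbed.

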